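Syrup in the mug, strainer held ready for pouring

TASK

I am about to pour tea: push the syrup pump right down so that a dose goes into the mug under its spout, and let it spring back up. Then pick up the tea strainer from the saucer, lift it clear above the jar and the jug that stand in between, and bring it in under the spout to that mug. Finish still holding it there for me to pour through, level, motionless and centred over the mug's mouth, its bottom about a centimetre above the rim, never touching the mug or the pump bottle; leave the mug, jar and jug standing where they are.

Things in the scene. Friction and masses are not known exactly. Their poses are not given: they have to be found in the camera images.
- syrup_bottle: amber glass syrup bottle with a black pump, stuck down on a rubber suction foot and immovable: 62 mm over the foot, glass 56 mm diameter, 246 mm high to the top of the pump. Origin: centre of the underside, on the work surface. z up; the pump's spout points along its -x axis
- pump (a joint): travel of the pump head in m: 0 sprung up, grows as it is pushed straight down, stops at 0.015. It takes about 4 N to start it and 9 N to hold it fully down; it springs back up when let go
- pump_top (a point): centre of the flat round top (31 mm diameter) of the pump head, on the bottle's axis; moves down with the head. Push here, straight down
- spout_tip (a point): lower end of the pump's spout (a 9 mm tube that runs out level from the head for 51 mm and turns down at its end), 217 mm above the work surface when the pump is up. It overhangs the mug's mouth
- mug_rim (a point): centre of the mouth of the white enamel mug with a dark rim that stands loose under the spout, at the height of its rim (80 mm above the work surface). z up. The mug is 82 mm over the rim, the mouth 77 mm wide inside; a looped handle stands out on its -x side to 71 mm from the axis
- strainer_bowl (a point): centre of the basket of the steel tea strainer, half-way up (14 mm above its flat bottom). The basket is round, 28 mm high, 46 mm across the bottom and 58 mm over its rim. Axes: z up along the basket's axis (vertical when level), the handle runs out along -x. The strainer weighs about 54 g; at the start it stands level in the saucer
- strainer_grip (a point): centre of the strainer's dark wooden grip, a bar 50 mm long (along the strainer's x), 12 mm wide (y) and 10 mm high (z), joined to the basket by two wires; it lies 95 mm from the basket's axis and 28 mm higher than the basket's centre, 48 mm above the work surface at the start, outside the saucer's edge
- saucer: stoneware saucer, 136 mm diameter, rim 18 mm high, flat floor 6 mm above the work surface, on which the strainer stands. Origin: centre of the underside
- jar: glass swing-top jar of sugar cubes with a wire latch, 88 mm diameter (wire to 50 mm from the axis), 116 mm high, loose, standing between saucer and mug. Origin: centre of the underside
- jug: white milk jug, 68 mm diameter, 86 mm high, handle on its +x side to 56 mm from the axis, loose, standing between saucer and mug on the robot's side of the jar. Origin: centre of the underside
Mind the look-alikes: they are no part of the job. There is more than one size of the syrup_bottle; the job needs the middle-sized.

How it is judged:
By the outcome, as a careful person would: the job done as asked, in the order asked, and still so for the second after the job is handed in, while the arm keeps its last pose, push and grip.
It also fails if it takes over 58 s, if anything falls off the work surface, if the arm or the gripper's body presses on something with over 40 N, if the wrist force passes 120 N, or if a joint passes its speed limit or range.

ROBOT

A 7-joint arm with a two-finger parallel gripper is mounted at the origin on the work surface. World frame = base frame: x ahead of the robot, y to its left, z up, the work surface at z = 0. Lengths are in mm, angles in rad, forces in N, time in s.
With the tool pointing down it reaches from about 350 to 900 mm from the base axis. Payload 8.1 kg.
Tool frame: the origin (TCP) lies at the very end of the fingers, on their centre line; the grasp point (between the pads) lies 19 mm behind it (hold_point_z is the distance from the TCP to the grasp point, in mm); z points along the fingers, y is the line along which they close (so a half turn about z gives the same grasp; the last joint's range is limited). The gripper opens to 85 mm and grips with 20 to 120 N. Pads are 22 mm wide; open, the fingers measure 114 mm over their backs; the gripper's body (76 mm by 85 mm) begins 54 mm behind the grasp point. The pads swing forward as they close: fully open they stand 13 mm farther back than shut.
Start: joints at [-1.398, 0.434, 0.025, 1.573, -0.012, 1.134, -0.075], TCP at [170.225, 601.386, 231.323] pointing down, gripper open.
Joint ranges: [-2.62, 2.62], [-0.44, 2.09], [-1.27, 1.32], [0.08, 2.57], [-1.32, 4.46], [0.12, 2], [-2.74, 2.74]. Speed limits (rad/s): [2.22, 2.22, 3.01, 3.01, 3.14, 3.14, 3.14].

INTERFACE

Orientations are given as a unit quaternion [x, y, z, w].
In Python, from plant import * gives the robot as it stands.
- The arm moves only by the tool send_rows, never from a script. Its argument "commands" is a list that holds one entry, the list of rows, each a list of 6 numbers: the shift along the world's x, y, z normalised to -1 to 1, where 1 is 0.4 m, then the turn, a rotation vector about the world's x, y, z normalised to -1 to 1, where 1 is 45 degrees. A call has 1 to 12 rows; each row is the pose to reach, as a shift and turn from the pose commanded when the call began; what a row does not reach only later rows make up. A row lasts 1/8 s, in which the tool goes at most 62.5 mm and 10.7 degrees, less where a joint would pass 70% of its speed; a pose out of reach is approached as far as the arm can. A call with a number of a shift or a turn outside -1 to 1 is refused whole. A call with a gripper value outside its range is refused whole. "hand" is the opening, from 0 (shut) to 1 (fully open), set as the call begins (left out, the last holds). The fingers move at their own pace and stop on an object; "squeeze" is the grip in N (left out, the last holds). Time passes only in rows, so rows that repeat a pose let the fingers close. It gives the time, the measured TCP pose, the force, the opening and the grip force at its end, in the units of the state.
- read_state(): the state, without advancing time (a new reading comes with each control period).
- read_camera(name): name is "scene" or "top"; returns (picture, depth): 480x640x3 uint8, red, green, blue; 480x640 float32, mm along the optical axis (not along the pixel's ray), 0 where there is no reading.
- get_calibration(name): a dict with "K" (3x3 intrinsics, pixels), "R" (3x3) and "t" (3): a world point X has camera coordinates R X + t. Camera axes: x right, y down, z forward; pixel columns grow to the right and rows downward; lengths in mm; the calibration is good to about 2 mm. A picture is of the moment at which its call begins. get_calibration takes no time and is no camera call.
- close_job(): hands the job in; it is judged then, once.
The state is a dict: "t": time; "joint_positions": joint angles; "qd": joint speeds; "effort": joint torques, N m; "tcp_pos": TCP position; "tcp_rot": TCP orientation; "ft_force": force on the tool from outside, world axes, zero at the start; "moment": the same for the moment, N m; "finger_gap": opening from 0.0 (shut) to 1.0 (fully open); "finger_force": force on a finger pad.
Only numpy, scipy, OpenCV 4.12 (cv2) and the standard library are available. Lean on these libraries where they do the work, as an engineer would, in place of code of your own. Each camera call takes 0.05 s, during which the arm holds its last target. There are 200 camera calls.

## Working session

There is one attempt and no reset: what is moved stays moved. The work goes in short steps, Python scripts to look and compute and a tool call to move; the robot and the scene stay as the last step left them, time stands still between calls to the robot, and variables do not carry over. Pictures are saved under pics/ and viewed, at most 10 in all, crops included, and the job is handed in when it is done.

Besides the shell and the picture viewer there is one more tool, called after ">>>" by a JSON object that holds its "api" and its "payload". send_rows: Moves the arm, as the interface text tells. Its arguments: {"type":"object","properties":{"commands":{"type":"array","items":{"type":"array","items":{"type":"array","items":{"type":"number","minimum":-1,"maximum":1}}}},"hand":{"type":"number"},"squeeze":{"type":"number"}},"required":["commands"]}

```bash
mkdir -p pics
python3 - <<'E'
from plant import *
import cv2,numpy as np
s=read_state();print(s['t'],s['tcp_pos'],s['tcp_rot'],s['finger_gap'])
for n in('scene','top'):
    p,d=read_camera(n);c=get_calibration(n)
    cv2.imwrite(f'pics/{n}0.png',p[:,:,::-1]);np.savez(f'{n}0.npz',p=p,d=d,**c)
    print(n,c['K'].tolist(),np.round(c['R'],3).tolist(),np.round(-np.array(c['R']).T@c['t']))
E
```

```text
0.0 [170.13266773 600.88070662 230.52180201] [ 1.37494456e-01  9.90502233e-01 -7.75298034e-04 -1.51418094e-05] 1.0031000741348213
scene [[493.7014201377189, 0.0, 318.5198599372771], [0.0, 493.7014201377189, 238.70587215422353], [0.0, 0.0, 1.0]] [[-0.04, 0.999, 0.003], [0.561, 0.025, -0.827], [-0.827, -0.031, -0.562]] [1427.   72.  717.]
top [[470.00994608981136, 0.0, 309.6963360190138], [0.0, 470.00994608981136, 232.51167508365313], [0.0, 0.0, 1.0]] [[0.026, -1.0, 0.014], [-0.99, -0.027, -0.136], [0.136, -0.01, -0.991]] [ 455.   29. 1001.]
```

View pics/scene0.png

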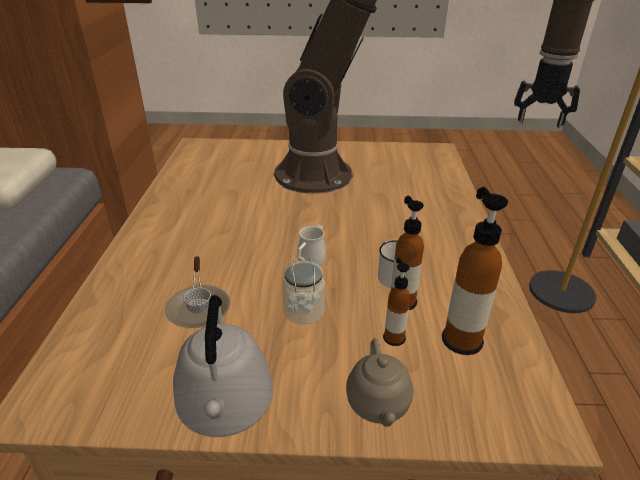

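View pics/top0.png

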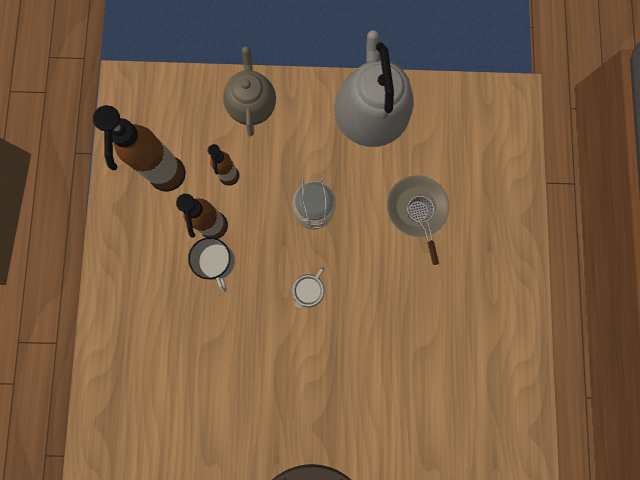

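The scene shows a saucer with the strainer at (198,300), a jar at (304,292), a jug at (312,247), a mug at (393,263), a teapot and a kettle. There are three amber bottles:
- Large: scene (475,290), top (107,118).
- Middle: scene (410,255), top (186,202).
- Small: scene (397,310), top (214,152).

The middle one fits, because its spout overhangs the mug. I'll check its height by depth and confirm it in a crop.

```bash
cat > h.py <<'E'
import numpy as np,cv2
def load(f): return dict(np.load(f))
def ray(c,u,v,z):
    o=-c['R'].T@c['t']; d=c['R'].T@np.linalg.inv(c['K'])@np.array([u,v,1.])
    return o+d*(z-o[2])/d[2]
def cloud(c):
    v,u=np.mgrid[:480,:640]; P=np.stack([u,v,np.ones_like(u)],-1)@np.linalg.inv(c['K']).T*c['d'][...,None]
    return (P-c['t'])@c['R']
def proj(c,X):
    x=c['K']@(c['R']@np.array(X,float)+c['t']); return x[:2]/x[2]
E
python3 - <<'E'
from h import *
c=load('top0.npz');W=cloud(c);s=load('scene0.npz');WS=cloud(s)
a=c['p'][170:310,150:350][:,:,::-1];b=s['p'][180:330,340:520][:,:,::-1]
a=cv2.resize(a,None,fx=2.8,fy=2.8,interpolation=2);b=cv2.resize(b,(int(392*1.0),392),interpolation=2)
g=np.zeros((392,800,3),np.uint8);g[:,:400]=a[:,:400];g[:,404:796]=b;cv2.imwrite('pics/crop1.png',g)
def blob(c,W,u0,u1,v0,v1,zlo,zhi,name):
    m=np.zeros((480,640),bool);m[v0:v1,u0:u1]=1
    m&=(W[...,2]>zlo)&(W[...,2]<zhi)&(c['d']>0)
    P=W[m]
    if len(P)<5: print(name,len(P));return
    ys,xs=np.nonzero(m);(cx,cy),r=cv2.minEnclosingCircle(np.stack([xs,ys],1).astype(np.float32))
    print(name,len(P),'mean',P.mean(0).round(1),'min',P.min(0).round(),'max',P.max(0).round(),'px',round(cx,1),round(cy,1),round(r,1),'ray',ray(c,cx,cy,np.median(P[:,2])).round(1))
blob(c,W,90,125,95,135,300,420,'big top')
blob(c,W,205,225,140,160,140,200,'small top')
blob(c,W,170,205,185,240,238,256,'mid top')
blob(c,W,170,205,185,240,205,235,'mid spout')
blob(s,WS,400,430,190,215,238,256,'mid top S')
blob(s,WS,400,430,190,215,210,237,'mid spout S')
blob(c,W,180,245,230,300,74,86,'mug rim')
blob(c,W,285,345,170,235,100,125,'jar')
blob(c,W,285,335,265,315,78,95,'jug')
blob(c,W,380,455,170,240,14,22,'saucer rim')
blob(c,W,420,445,238,270,38,60,'grip')
blob(c,W,400,440,190,225,26,40,'basket rim')
blob(s,WS,185,215,283,312,26,40,'basket rim S')
blob(s,WS,188,205,252,275,38,60,'grip S')
h=cv2.cvtColor(c['p'],cv2.COLOR_RGB2HSV);
gm=np.zeros((480,640),np.uint8);gm[236:270,422:445]=(c['p'][236:270,422:445].sum(-1)<230)
print('grip rect',cv2.minAreaRect(cv2.findNonZero(gm)),[ray(c,*p,50).round(1) for p in cv2.boxPoints(cv2.minAreaRect(cv2.findNonZero(gm)))])
E
```

```text
big top 588 mean [712.4 331.6 321.4] min [690. 313. 311.] max [734. 351. 326.] px 105.7 119.9 15.0 ray [710.2 331.7 321.7]
small top 187 mean [712.2 196.4 169.7] min [697. 186. 142.] max [725. 210. 182.] px 215.5 152.5 9.2 ray [709.2 193.8 178.1]
mid top 368 mean [595.1 224.  244.4] min [557. 211. 238.] max [617. 241. 250.] px 186.0 212.5 19.2 ray [586.2 222.8 245.1]
mid spout 60 mean [576.6 217.3 218.6] min [549. 210. 205.] max [615. 226. 235.] px 193.0 218.5 18.6 ray [581.6 218.3 214.1]
mid top S 144 mean [603.6 224.1 243.7] min [562. 210. 238.] max [620. 240. 247.] px 415.0 201.0 9.2 ray [594.  226.4 244.4]
mid spout S 51 mean [584.4 219.  228.1] min [553. 211. 216.] max [615. 229. 237.] px 411.0 205.0 10.3 ray [579.4 222.3 226.9]
mug rim 299 mean [530.4 219.9  79.8] min [486. 175.  74.] max [582. 256.  84.] px 206.5 253.5 25.7 ray [534.5 220.1  80.2]
jar 1253 mean [641.1  12.9 111. ] min [599. -25. 100.] max [688.  52. 118.] px 313.7 199.3 23.4 ray [642.2  13.2 111.5]
jug 233 mean [464.5  22.4  84.1] min [434.  -8.  78.] max [498.  49.  90.] px 306.3 291.8 17.4 ray [465.1  22.5  
[... 230 characters left out ...]
x 431.5 251.0 13.8 ray [ 554.3 -230.1   51.9]
basket rim 169 mean [ 645.4 -215.8   33. ] min [ 612. -239.   26.] max [ 672. -184.   39.] px 420.8 210.5 15.3 ray [ 641.  -213.4   33.4]
basket rim S 193 mean [ 640.9 -213.3   31.2] min [ 610. -240.   26.] max [ 676. -184.   39.] px 196.9 296.1 13.5 ray [ 644.4 -213.2   31.2]
grip S 100 mean [ 560.  -232.2   51.1] min [ 529. -244.   44.] max [ 591. -220.   56.] px 196.5 265.1 9.2 ray [ 564.1 -231.1   51.7]
grip rect ((432.3236083984375, 250.7941436767578), (27.891597747802734, 6.548461437225342), 75.96376037597656) [array([ 580.8, -219.1,   50. ]), array([ 584.5, -232.2,   50. ]), array([ 529.4, -245.4,   50. ]), array([ 525.8, -232.4,   50. ])]
```

View pics/crop1.png

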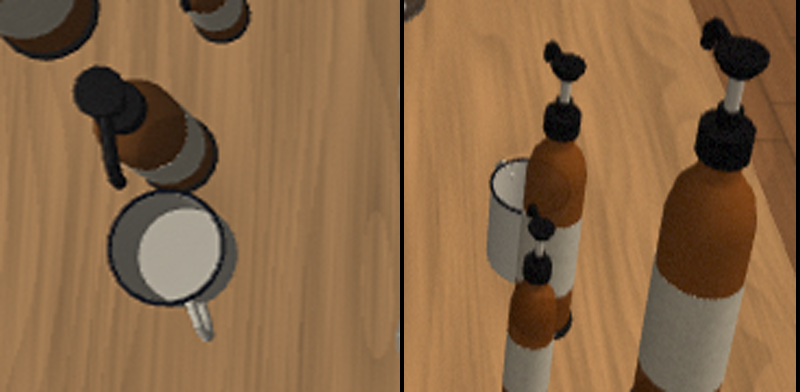

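The crop confirms it: the middle bottle (top at 244–246 mm) has its spout over the mug's mouth. In the top crop its pump disc is at (99,91) and the mug rim is centred at (167,248). The large (321 mm) and small (178 mm) bottles are decoys. Next I'll refine the key points.

Run:
```python
from h import *
c=load('top0.npz');s=load('scene0.npz');W=cloud(c);WS=cloud(s)
pt=ray(c,150+99.5/2.8,170+91.5/2.8,246);print('pump top',pt.round(1))
m=np.zeros((480,640),np.uint8);m[185:240,170:205]=(c['p'][185:240,170:205].max(-1)<50)&(W[185:240,170:205,2]>240)
e=cv2.erode(m,np.ones((9,9)));e=cv2.dilate(e,np.ones((9,9)));k=cv2.findNonZero(e);print('disc',cv2.minEnclosingCircle(k),ray(c,*cv2.minEnclosingCircle(k)[0],246).round(1))
m=np.zeros((480,640),bool);m[185:240,170:205]=(W[185:240,170:205,2]>205)&(W[185:240,170:205,2]<260)
P=W[m];q=P[P[:,0]<575];print('spout tip lowx',P[P[:,0]<562].mean(0).round(1), 'tube',q.mean(0).round(1))
print('tip ray',ray(c,193.2,234.5,222).round(1))
# mug rim: fit ellipse of dark rim
R=(c['p'].max(-1)<75); mm=np.zeros((480,640),np.uint8);mm[236:285,185:240]=R[236:285,185:240]
mm&=((W[...,2]>70)&(W[...,2]<90)).astype(np.uint8)
h=cv2.convexHull(cv2.findNonZero(mm));el=cv2.fitEllipse(h);print('mug ellipse',el,ray(c,*el[0],80).round(1))
for cc,WW,n,b in((c,W,'T',(400,440,190,228)),(s,WS,'S',(183,215,283,312))):
    m=np.zeros((480,640),np.uint8);u0,u1,v0,v1=b
    m[v0:v1,u0:u1]=((WW[...,2]>29)&(WW[...,2]<37))[v0:v1,u0:u1]
    Q=WW[m>0];
    # rim circle least squares on outermost
    A=np.c_[2*Q[:,:2],np.ones(len(Q))];x=np.linalg.lstsq(A,(Q[:,:2]**2).sum(1),rcond=None)[0];print(n,'rim circ',x[:2].round(1),np.sqrt(x[2]+x[:2]@x[:2]).round(1),len(Q))
p=s['p'].astype(int);m=np.zeros((480,640),np.uint8);m[250:275,185:208]=(p[250:275,185:208].sum(-1)<200)
r=cv2.minAreaRect(cv2.findNonZero(m));print('gripS',r,ray(s,*r[0],48).round(1))
```

```text
pump top [602.3 224.3 246. ]
disc ((185.13636779785156, 202.40908813476562), 9.01546859741211) [602.7 225.  246. ]
spout tip lowx [555.4 216.  233.9] tube [561.5 217.1 236.7]
tip ray [553.4 214.5 222. ]
mug ellipse ((208.9702911376953, 257.8833312988281), (41.06357192993164, 42.078697204589844), 32.26774978637695) [526.  214.8  80. ]
T rim circ [ 644.2 -211.9] 27.2 137
S rim circ [ 646.2 -213.4] 27.3 145
gripS ((196.5, 264.0), (14.0, 5.0), 90.0) [ 555.2 -233.8   48. ]
```

>>> {"api": "send_rows", "payload": {"commands": [[[0,0,0.15,0,0,0],[0.15,-0.15,0.15,0,0,0],[0.3,-0.3,0.15,0,0,0],[0.45,-0.45,0.15,0,0,0],[0.6,-0.6,0.15,0,0,0],[0.75,-0.7,0.15,0,0,0],[0.85,-0.8,0.15,0,0,0],[0.85,-0.8,0.15,0,0,0],[0.85,-0.8,0.15,0,0,0],[0.85,-0.8,0.15,0,0,0],[0.85,-0.8,0.15,0,0,0]]], "hand": 0, "squeeze": 40}}

```text
t: 1.48
tcp_pos: [509.4, 282.1, 290.9]
tcp_rot: [0.137, 0.991, -0.0, -0.001]
ft_force: [-0.1, 0.6, -0.9]
finger_gap: 0.001
finger_force: 0.0
```

>>> {"api": "send_rows", "payload": {"commands": [[[0.1,-0.06,0,0,0,0],[0.2,-0.12,0,0,0,0],[0.231,-0.142,0,0,0,0],[0.231,-0.142,-0.04,0,0,0],[0.231,-0.142,-0.08,0,0,0],[0.231,-0.142,-0.1,0,0,0],[0.231,-0.142,-0.11,0,0,0],[0.231,-0.142,-0.11,0,0,0],[0.231,-0.142,-0.11,0,0,0]]]}}

```text
t: 2.6
tcp_pos: [602.8, 224.7, 247.9]
tcp_rot: [0.137, 0.991, 0.0, 0.0]
ft_force: [0.4, 0.1, -0.5]
finger_gap: -0.001
finger_force: 0.0
```

Run:
```python
from plant import *
import cv2,numpy as np
s=read_state();print(s['tcp_pos'],s['ft_force'])
p,d=read_camera('scene');c=get_calibration('scene');np.savez('scene1.npz',p=p,d=d,**c)
q,d=read_camera('top')
a=cv2.resize(p[150:310,350:470],None,fx=3,fy=3,interpolation=2);b=cv2.resize(q[150:310,140:260],None,fx=3,fy=3,interpolation=2)
cv2.imwrite('pics/press.png',np.hstack([a,b])[:,:,::-1])
```

```text
[602.82755503 224.73002308 247.87008085] [ 0.38061499  0.12145477 -0.47548922]
```

View pics/press.png

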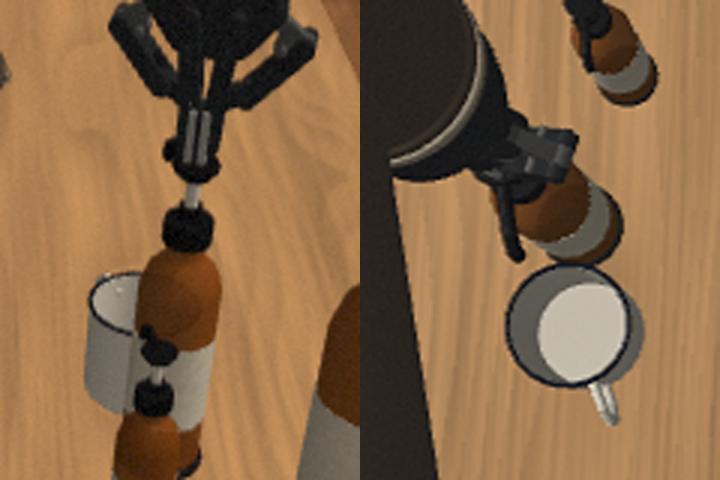

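The fingertips sit centred on the pump head at (195,150) in the left half, just touching it. Now I press.

>>> {"api": "send_rows", "payload": {"commands": [[[0,0,-0.01,0,0,0],[0,0,-0.02,0,0,0],[0,0,-0.03,0,0,0],[0,0,-0.035,0,0,0],[0,0,-0.039,0,0,0],[0,0,-0.039,0,0,0],[0,0,-0.039,0,0,0]]]}}

```text
t: 3.58
tcp_pos: [603.1, 224.7, 232.6]
tcp_rot: [0.138, 0.99, 0.0, 0.001]
ft_force: [-0.9, -0.3, 8.4]
finger_gap: 0.001
finger_force: 4.1
```

>>> {"api": "send_rows", "payload": {"commands": [[[0,0,-0.005,0,0,0],[0,0,-0.009,0,0,0],[0,0,-0.009,0,0,0],[0,0,-0.009,0,0,0]]]}}

```text
t: 4.08
tcp_pos: [603.2, 224.7, 231.0]
tcp_rot: [0.138, 0.99, 0.001, 0.001]
ft_force: [-7.8, -2.4, 22.7]
finger_gap: -0.005
finger_force: 11.2
```

>>> {"api": "send_rows", "payload": {"commands": [[[0,0,0.02,0,0,0],[0,0,0.04,0,0,0],[0,0,0.08,0,0,0],[0,0,0.15,0,0,0.1],[0,-0.1,0.16,0,0,0.3],[0,-0.25,0.16,0,0,0.5],[0,-0.4,0.16,0,0,0.64],[-0.03,-0.55,0.16,0,0,0.64],[-0.06,-0.7,0.16,0,0,0.64],[-0.09,-0.85,0.16,0,0,0.64],[-0.118,-0.98,0.1,0,0,0.64],[-0.118,-0.98,0.1,0,0,0.64]]]}}

```text
t: 5.58
tcp_pos: [552.5, -172.8, 266.9]
tcp_rot: [-0.109, 0.994, -0.001, -0.002]
ft_force: [0.2, -0.1, 0.5]
finger_gap: 0.001
finger_force: 0.0
```

Run:
```python
from plant import *
from h import *
s=read_state();print(s['t'],s['tcp_pos'],s['tcp_rot'],s['joint_positions'])
c=get_calibration('top');p,d=read_camera('top');c.update(p=p,d=d);W=cloud(c)
q=W[198:207,181:190,2];print('pump z',np.median(q))
mm=np.zeros((480,640),np.uint8);mm[236:285,185:240]=(p.max(-1)<75)[236:285,185:240]
mm&=((W[...,2]>70)&(W[...,2]<90)).astype(np.uint8)
el=cv2.fitEllipse(cv2.convexHull(cv2.findNonZero(mm)));print('mug',ray(c,*el[0],80).round(1))
```

```text
5.575 [ 552.53850503 -172.81915224  266.94339714] [-1.08934812e-01  9.94046966e-01 -6.32661852e-04 -1.85366286e-03] [ 0.0076      0.33478428  0.2738396   1.65159883 -0.09383715  1.17139525
  2.09287036]
pump z 245.74659039628736
mug [526.  214.8  80. ]
```

>>> {"api": "send_rows", "payload": {"commands": [[[0,-0.08,-0.05,0,0,0],[0,-0.163,-0.15,0,0,0],[0,-0.163,-0.27,0,0,0],[0,-0.163,-0.37,0,0,0],[0,-0.163,-0.37,0,0,0],[0,-0.163,-0.37,0,0,0],[0,-0.163,-0.37,0,0,0]]], "hand": 0.5}}

```text
t: 6.5
tcp_pos: [556.9, -232.6, 122.3]
tcp_rot: [-0.113, 0.994, -0.001, 0.002]
ft_force: [-0.4, 0.2, 0.4]
finger_gap: 0.502
finger_force: 0.0
```

Run:
```python
from plant import *
from h import *
s=read_state();print(s['t'],s['tcp_pos'],s['tcp_rot'],s['joint_positions'])
p,d=read_camera('scene')
cv2.imwrite('pics/pre.png',cv2.resize(p[190:330,130:290],None,fx=4,fy=4,interpolation=2)[:,:,::-1])
```

```text
6.5 [ 556.93053855 -232.64816748  122.28139693] [-1.13477759e-01  9.93539077e-01 -5.90716267e-04  1.59715260e-03] [ 0.12991931  0.51084599  0.25468226  1.77082176 -0.16143176  0.87681988
  2.25483559]
```

View pics/pre.png

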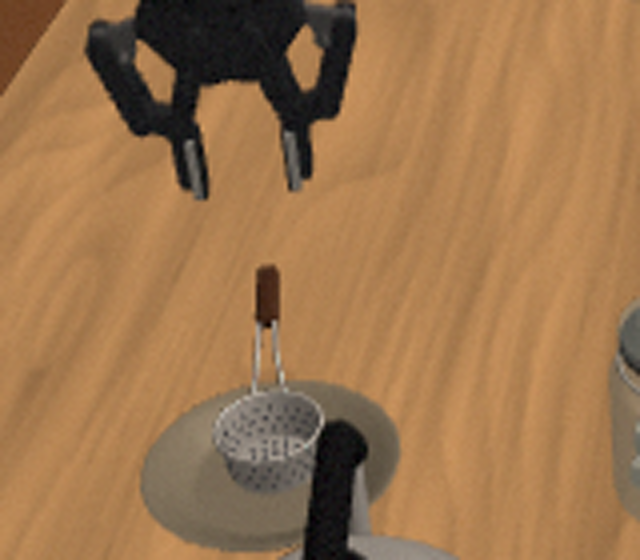

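The fingers straddle the grip's line, with the grip at (267,295) and the fingers at (192,170) and (292,160). The strainer is undisturbed, so I descend and close.

>>> {"api": "send_rows", "payload": {"commands": [[[0,0,-0.08,0,0,0],[0,0,-0.16,0,0,0],[0,0,-0.2,0,0,0],[0,0,-0.227,0,0,0],[0,0,-0.227,0,0,0],[0,0,-0.227,0,0,0]]]}}

```text
t: 7.3
tcp_pos: [556.1, -232.9, 30.3]
tcp_rot: [-0.113, 0.994, -0.0, 0.001]
ft_force: [-0.1, 0.2, 1.2]
finger_gap: 0.5
finger_force: 0.0
```

>>> {"api": "send_rows", "payload": {"commands": [[[0,0,0,0,0,0],[0,0,0,0,0,0],[0,0,0,0,0,0],[0,0,0,0,0,0],[0,0,0,0,0,0],[0,0,0,0,0,0]]], "hand": 0, "squeeze": 70}}

```text
t: 8.05
tcp_pos: [555.5, -232.7, 29.4]
tcp_rot: [-0.113, 0.994, -0.0, 0.0]
ft_force: [-0.4, -0.2, 3.1]
finger_gap: 0.124
finger_force: 68.7
```

>>> {"api": "send_rows", "payload": {"commands": [[[0,0,0.02,0,0,0],[0,0,0.05,0,0,0],[0,0,0.1,0,0,0],[0,0,0.16,0,0,0],[0,0,0.22,0,0,0],[0,0,0.28,0,0,0],[0,0,0.34,0,0,0],[0,0,0.38,0,0,0],[0,0,0.4,0,0,0],[0,0,0.4,0,0,0],[0,0,0.4,0,0,0]]]}}

```text
t: 9.43
tcp_pos: [555.0, -232.4, 188.5]
tcp_rot: [-0.113, 0.994, 0.0, -0.001]
ft_force: [0.1, 0.7, -1.1]
finger_gap: 0.12
finger_force: 68.3
```

```bash
cat > meas.py <<'E'
from plant import *
from h import *
def go(zr,guess,tag):
    """zr: expected basket-rim height; guess: basket xy"""
    s=read_state();print(s['t'],s['tcp_pos'].round(1),s['tcp_rot'].round(4),s['ft_force'].round(1))
    for n in('top','scene'):
        c=get_calibration(n);p,d=read_camera(n);c.update(p=p,d=d);np.savez(n+tag,**c);W=cloud(c)
        m=(np.hypot(W[...,0]-guess[0],W[...,1]-guess[1])<40)&(abs(W[...,2]-zr+12)<22)&(d>0)
        Q=W[m];r=Q[Q[:,2]>np.percentile(Q[:,2],98)-9]
        A=np.c_[2*r[:,:2],np.ones(len(r))];x=np.linalg.lstsq(A,(r[:,:2]**2).sum(1),rcond=None)[0]
        pl=np.linalg.lstsq(np.c_[r[:,:2]-x[:2],np.ones(len(r))],r[:,2],rcond=None)[0]
        print(n,len(Q),len(r),'rim circ',x[:2].round(1),np.sqrt(x[2]+x[:2]@x[:2]).round(1),'zmax',np.percentile(Q[:,2],98).round(1),'plane deg',np.degrees(pl[:2]).round(1),pl[2].round(1))
E
python3 - <<'E'
from meas import *
go(194,(645,-212),'2')
import numpy as np
c=load('scene2.npz');u,v=proj(c,(600,-220,205)).astype(int)
a=cv2.resize(c['p'][max(v-50,0):v+50,u-60:u+60],None,fx=5,fy=5,interpolation=2)
cv2.imwrite('pics/lift.png',a[:,:,::-1])
E
```

```text
9.425 [ 555.  -232.4  188.5] [-1.132e-01  9.936e-01  3.000e-04 -7.000e-04] [ 0.1  0.7 -1.1]
top 863 236 rim circ [ 642.2 -211.1] 27.7 zmax 194.8 plane deg [-3.2  1.4] 191.7
scene 668 218 rim circ [ 644.5 -212.1] 27.4 zmax 194.3 plane deg [-2.1  0.5] 190.0
```

View pics/lift.png

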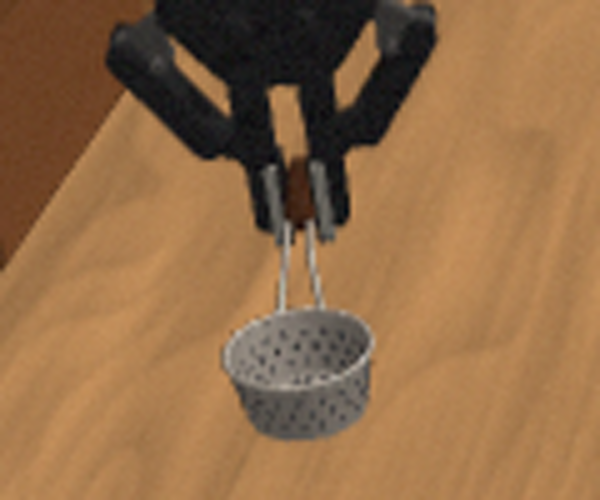

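Held level and firmly, with the bottom about 165 mm up. Now I carry it across.

>>> {"api": "send_rows", "payload": {"commands": [[[-0.01,0.03,0,0,0,0],[-0.03,0.1,0,0,0,0],[-0.06,0.18,0,0,0,0],[-0.09,0.27,0,0,0,0],[-0.12,0.36,0,0,0,0],[-0.15,0.45,0,0,0,0],[-0.18,0.54,0,0,0,0],[-0.21,0.63,0,0,0,0],[-0.25,0.7,0,0,0,0],[-0.28,0.75,0,0,0,0],[-0.298,0.775,0,0,0,0],[-0.298,0.775,0,0,0,0]]]}}

```text
t: 11.02
tcp_pos: [435.7, 77.9, 189.3]
tcp_rot: [-0.114, 0.993, 0.0, -0.0]
ft_force: [-0.2, -0.6, -0.8]
finger_gap: 0.125
finger_force: 68.3
```

>>> {"api": "send_rows", "payload": {"commands": [[[0,0.02,-0.02,0,0,0],[0,0.06,-0.06,0,0,0],[0,0.12,-0.09,0,0,0],[0,0.18,-0.1,0,0,0],[0,0.24,-0.1,0,0,0],[0,0.28,-0.1,0,0,0],[0,0.29,-0.1,0,0,0],[0,0.29,-0.1,0,0,0],[0,0.29,-0.1,0,0,0]]]}}

```text
t: 12.15
tcp_pos: [436.3, 192.4, 149.3]
tcp_rot: [-0.112, 0.994, -0.0, -0.0]
ft_force: [0.3, 0.0, -0.4]
finger_gap: 0.122
finger_force: 68.3
```

Run:
```python
from meas import *
go(153,(526,215),'3')
a=load('top3.npz')['p'][190:310,150:290];b=load('scene3.npz')['p'][190:310,330:470]
g=np.hstack([cv2.resize(x,(400,343),interpolation=2) for x in(a,b)]);cv2.imwrite('pics/over.png',g[:,:,::-1])
```

```text
12.15 [436.3 192.4 149.3] [-1.125e-01  9.937e-01 -2.000e-04 -0.000e+00] [ 0.3  0.  -0.4]
top 806 210 rim circ [524.  212.4] 27.5 zmax 155.8 plane deg [-2.1 -1.7] 152.7
scene 359 114 rim circ [526.3 211.5] 27.1 zmax 155.6 plane deg [-2.1 -0.2] 151.0
```

View pics/over.png

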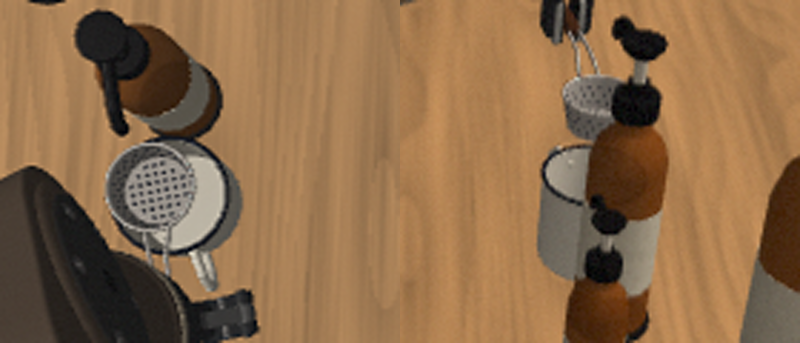

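The basket is over the mug and below the spout, with its rim at (152,187) in the left half. I'll correct 2–3 mm and lower it.

>>> {"api": "send_rows", "payload": {"commands": [[[0.002,0.006,0,0,0,0],[0.002,0.006,-0.02,0,0,0],[0.002,0.006,-0.04,0,0,0],[0.002,0.006,-0.06,0,0,0],[0.002,0.006,-0.075,0,0,0],[0.002,0.006,-0.085,0,0,0],[0.002,0.006,-0.088,0,0,0],[0.002,0.006,-0.088,0,0,0],[0.002,0.006,-0.088,0,0,0]]]}}

```text
t: 13.38
tcp_pos: [437.2, 195.9, 114.3]
tcp_rot: [-0.113, 0.994, 0.0, 0.0]
ft_force: [0.2, 0.5, -1.2]
finger_gap: 0.119
finger_force: 68.3
```

Run:
```python
from meas import *
go(119,(526,215),'4')
def rimfit(n,f,zr,guess):
    # outline of rim band: convex hull of pixels near the rim height, ellipse
    c=load(f);W=cloud(c)
    m=((np.hypot(W[...,0]-guess[0],W[...,1]-guess[1])<36)&(abs(W[...,2]-zr+2)<5)&(c['d']>0)).astype(np.uint8)
    el=cv2.fitEllipse(cv2.convexHull(cv2.findNonZero(m)));print(n,np.round(el[1],1),ray(c,*el[0],zr).round(1))
    Q=W[m>0]; pl=np.linalg.lstsq(np.c_[Q[:,:2]-guess,np.ones(len(Q))],Q[:,2],rcond=None)[0];print('  slope deg',np.degrees(pl[:2]).round(1),pl[2].round(1))
    # floor/inside of basket
    b=(np.hypot(W[...,0]-guess[0],W[...,1]-guess[1])<17)&(abs(W[...,2]-zr+27)<5)&(c['d']>0);Q=W[b]
    if len(Q)>20: pl=np.linalg.lstsq(np.c_[Q[:,:2]-guess,np.ones(len(Q))],Q[:,2],rcond=None)[0];print('  floor',len(Q),np.degrees(pl[:2]).round(1),pl[2].round(1))
rimfit('start top','top0.npz',34,np.array([645,-212]));rimfit('start scene','scene0.npz',34,np.array([645,-212]))
rimfit('lift top','top2.npz',193,np.array([644,-212]));rimfit('lift scene','scene2.npz',193,np.array([644,-212]))
rimfit('now top','top4.npz',119,np.array([526,215]));rimfit('now scene','scene4.npz',119,np.array([526,215]))
c=load('top4.npz');W=cloud(c);print('pump z',np.median(W[198:207,181:190,2]))
a=c['p'][190:310,150:290];b=load('scene4.npz')['p'][190:310,330:470]
g=np.hstack([cv2.resize(x,(400,343),interpolation=2) for x in(a,b)]);cv2.imwrite('pics/low.png',g[:,:,::-1])
```

```text
13.375 [437.2 195.9 114.3] [-1.131e-01  9.936e-01  1.000e-04  2.000e-04] [ 0.2  0.5 -1.2]
top 759 198 rim circ [524.3 215.8] 28.0 zmax 121.4 plane deg [-2.7 -2.5] 118.2
scene 235 52 rim circ [523.8 213.2] 26.8 zmax 124.6 plane deg [-5.  -2.6] 117.5
start top [26.4 28.8] [ 643.3 -212.3   34. ]
  slope deg [-1.3  1.5] 33.1
  floor 188 [0.5 1.1] 7.3
start scene [21.4 27.3] [ 645.9 -213.5   34. ]
  slope deg [1.  0.5] 31.8
  floor 32 [-0.2 -0. ] 7.3
lift top [31.2 35.8] [ 641.1 -211.5  193. ]
  slope deg [-1.8  1.6] 191.3
  floor 268 [0.2 0.5] 165.4
lift scene [20.1 30.1] [ 647.7 -211.1  193. ]
  slope deg [-0.5  0.7] 190.0
now top [30.  32.6] [524.5 216.2 119. ]
  slope deg [-1.1 -2.1] 117.7
  floor 237 [-0.8  0.4] 91.4
now scene [16.4 18.6] [525.1 206.8 119. ]
  slope deg [-0.6 -2. ] 115.4
pump z 245.75530978811503
```

View pics/low.png

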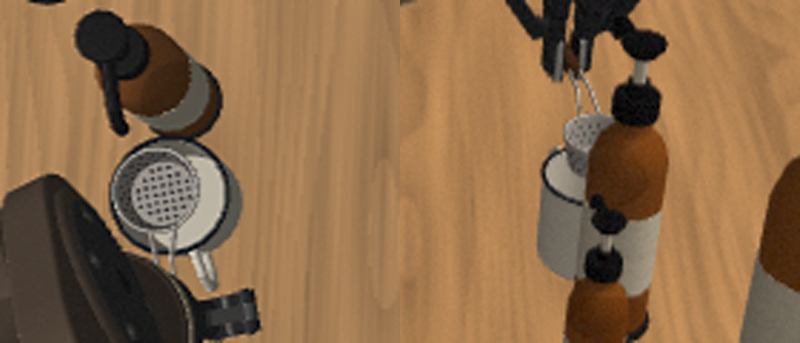

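It's level, with the bottom about 10 mm above the rim. One last trim of about 1.5 mm, settle, then hand in.

>>> {"api": "send_rows", "payload": {"commands": [[[0.003,-0.004,0,0,0,0],[0.003,-0.004,0,0,0,0],[0.003,-0.004,0,0,0,0],[0.003,-0.004,0,0,0,0],[0.003,-0.004,0,0,0,0],[0.003,-0.004,0,0,0,0],[0.003,-0.004,0,0,0,0],[0.003,-0.004,0,0,0,0]]]}}

```text
t: 14.48
tcp_pos: [438.2, 194.2, 114.1]
tcp_rot: [-0.113, 0.994, 0.0, 0.0]
ft_force: [-0.4, 0.0, -0.5]
finger_gap: 0.124
finger_force: 68.3
```

Run:
```python
from meas import *
go(119,(526,215),'5')
c=load('top5.npz');b=load('top0.npz')
W=cloud(c);d=np.abs(c['d']-b['d'])
print('jar/jug changed px',(d[170:235,285:345]>15).sum(),(d[265:315,285:335]>15).sum())
m=(np.hypot(W[...,0]-526,W[...,1]-215)<17)&(abs(W[...,2]-91)<6);print('floor',W[m].mean(0).round(1))
print(np.abs(read_state()['qd']).max());print(close_job())
```

```text
14.475 [438.2 194.2 114.1] [-0.1132  0.9936  0.      0.    ] [-0.4  0.  -0.5]
top 757 191 rim circ [525.  214.1] 28.1 zmax 122.1 plane deg [-3.4 -1.8] 118.2
scene 255 63 rim circ [523.1 209.7] 26.0 zmax 124.6 plane deg [-5.5 -4.3] 117.2
jar/jug changed px 35 12
floor [526.  214.9  91.4]
0.0017201053860426618
the job is handed in; nothing more can be done
None
```

I pushed the syrup pump fully down and it sprang back up. The strainer is now held still and level, centred on the mug to within about 1–2 mm, its bottom about 10 mm above the rim. The job is handed in at 14.5 s, and the final images show no sign that the mug, jar or jug moved.

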